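# Clamp a re-glued stamp block in the spring-gauge vise

## Task

The square printing stamp with the diamond-shaped pads has just been glued along a split: lay it pads up in the pocket of the glue vise, flat on the bed, square to the jaws and centred across them. Then hook the stirrup handle and draw it out until the gauge pointer stands inside the inlaid working zone and the pawl holds it there by itself, never letting the pointer reach the broad overload bar. Leave the oblong stamp with round pads and the jar where they stand, and let go of everything.

Things in the scene. Friction and masses are not known exactly. Their poses are not given: they have to be found in the camera images.
- stamp_a: the stamp to clamp: square wooden block 55 x 56 mm, 25 mm high (27 with the pads), with raised diamond-shaped lino pads on top; origin at the centre of its underside, z up, x and y square to its sides; 90 g, loose
- stamp_b: another stamp, oblong 55 x 65 mm, 27 mm high, with round pads; origin at the centre of its underside; must not be shifted
- jar_d: closed glass jar of paste, 56 mm diameter, 55 mm high; origin at the centre of its underside; must not be shifted
- vise: glue vise, fixed, frame 258 x 90 mm; origin on its centre line at table height, -x = pull direction. Along x (mm): stirrup handle -213 to -145, pawl -135, gauge -86 to -20, fence, pocket, sliding jaw. Pocket bed 26 mm above the table; fence and jaw reach y -36 to +36 mm and 53 mm above the table; pocket open on top and at both sides. The fence face is screwed tight anywhere at x 0 to 10 mm
- jaw_face (a point): centre of the sliding jaw's wooden face, 38 mm above the table: the pocket's end away from the handle. At the start it stands 64 to 78 mm from the fence face; the jaw will press the block against the fence
- jaw: the sliding jaw together with the draw bar under the bed, the gauge carriage with its scale, and the handle it carries; its origin coincides with the vise's origin when the jaw is fully open and moves along the vise's -x as it closes (28 mm at most); slides with 1.5 N friction
- draw (a joint): gauge reading (m): pointer and handle drawn out of the carriage against a 400 N/m spring. 0 rest, working zone 0.0245-0.0355 (10-14 N), overload bar from 0.044. It stays low while the jaw, carriage and handle together run up to the block. A pawl on the frame clicks over the rack's 5 mm ribs (2-4 N extra each) and blocks the return: let go, the handle falls back up to 6 mm to a rib
- handle (a point): middle of the stirrup's crossbar: round bar 14 mm thick, 76 mm long across the vise, axis 32 mm above the table. Between it and the cross-piece on its vise side is a window, 44 mm along the pull by 72 mm, which a fingertip can enter from above; the frame ends 70 mm from the bar's axis at the start, so only table lies under the window
- pawl_tab (a point): top of the pawl's thumb tab, 22 x 14 mm, 68 mm above the table; pressing it down some 6 mm frees the rack and the spring draws the handle back (only needed after drawing too far)
There are look-alikes about, which are no part of the job. What is shaped like the stamp_a but yellow is not meant.

How it is judged (in metres and radians):
On the way, in this order (a step that is already met when the one before it is completed fails the run):
1. the stamp lies flat on the bed of the pocket with the gauge still slack (x of stamp_a in the frame of vise between 0.02 and 0.06 m and y of stamp_a in the frame of vise between -0.015 and 0.015 m and z of stamp_a in the frame of vise between 0.023 and 0.03 m and value of joint draw below 0.012 m), for 0.2 s.
2. the pointer is drawn into the working zone with the jaw pressing on the stamp (value of joint draw above 0.0245 m and contact force between jaw and stamp_a above 6 N), for 0.1 s.
At the end, for the whole second after the job is handed in: Gauge reading 24.5 to 35.5 mm, held by the pawl alone; the jaw presses the diamond-pad stamp with over 6 N; the stamp lies at rest, pads up (0.08 rad), flat on the bed (4 mm), square to the jaws (0.1 rad) and centred across them (15 mm) (all of step 2 and value of joint draw below 0.0355 m and y of stamp_a in the frame of vise between -0.015 and 0.015 m and z of stamp_a in the frame of vise between 0.023 and 0.03 m and angle between stamp_a's own z axis and vertical below 0.08 rad and (angle between the x axis of stamp_a and the x axis of vise, either way round below 0.1 rad or angle between the x axis of stamp_a and the y axis of vise, either way round below 0.1 rad) and linear speed of stamp_a below 0.01 m/s and velocity of joint draw below 0.005 m/s); the robot touches nothing.
It fails at once if the pointer reached the overload bar (reading over 44 mm) (value of joint draw above 0.044 m).
It fails at once if the round-pad stamp was shifted by more than 30 mm (distance of stamp_b from where it was at the start of the episode above 0.03 m).
It fails at once if the jar was shifted by more than 30 mm (distance of jar_d from where it was at the start of the episode above 0.03 m).
It also fails if it takes over 56 s, if anything falls off the work surface, if the arm or the gripper's body presses on something with over 40 N, if the wrist force passes 120 N, or if a joint passes its speed limit or range.

## Robot

A 6-joint arm with a two-finger parallel gripper is mounted at the origin on the work surface; the furniture and walls round the work are solid. World frame = base frame: x ahead of the robot, y to its left, z up, the work surface at z = 0. Lengths are in m, angles in degrees, forces in N, time in s.
With the tool pointing down it reaches from about 0.35 to 0.975 m from the base axis. Payload 4.9 kg.
Tool frame: the origin (TCP) lies midway between the tips of the shut fingers; the grasp point (between the pads) lies 19 mm behind it (grip_point_offset is the distance from the TCP to the grasp point, in m); z points along the fingers, y is the line along which they close (so a half turn about z gives the same grasp; the last joint's range is limited). The gripper opens to 85 mm and grips with 20 to 120 N. Pads are 22 mm wide; open, the fingers measure 114 mm over their backs; the gripper's body (76 mm by 85 mm) begins 54 mm behind the grasp point. The pads swing forward as they close: fully open they stand 13 mm farther back than shut.
Start: joints at [-78.839, 3.019, 92.412, -0, 84.569, -6.818], TCP at [0.193, -0.594, 0.231] pointing down, gripper open.
Joint ranges: [-172.51, 172.51], [-57.92, 126.97], [3.15, 148.05], [-58.71, 238.71], [5.1, 150.11], [-179.66, 179.66]. Speed limits (degrees/s): [147.25, 147.25, 180, 180, 180, 180].

## Interface

Orientations are given as a 3x3 rotation matrix whose columns are the frame's x, y, z axes.
In Python, from station import * gives the robot as it stands.
- The arm moves only by the tool arm_command, never from a script. Its argument "rows" is a list of rows, each an object with "hand": the closure, from 0 (fully open) to 1 (shut); "delta_pos": the shift along the tool's x, y, z scaled (see below), a list of three; "rot": the turn, a rotation vector about the tool's x, y, z scaled (see below), a list of three. A call has exactly 8 rows; each row shifts and turns the commanded pose from where the row before left it, along the tool's axes as they then stand; what a row does not reach is not made up. The controller multiplies each number of a shift by 2.5 cm and each number of a turn by 5 degrees. A row lasts 1/8 s, in which the tool goes at most 62.5 mm and 10.7 degrees, less where a joint would pass 70% of its speed; a pose out of reach is approached as far as the arm can. A call with a number of a shift or a turn outside -1 to 1 is refused whole. A call with a gripper value outside its range is refused whole. The fingers move at their own pace and stop on an object; "grip_force" is the grip in N (left out, the last holds). Time passes only in rows, so rows that do not move let the fingers close, or fill a call up. It gives the time, the measured TCP pose, the force, the opening and the grip force at its end, in the units of the state.
- sense(): the state, without advancing time (a new reading comes with each control period).
- snapshot(name): name is "side" or "top"; returns a dict with "image" (480x640x3 uint8, red, green, blue), "K" (3x3 intrinsics, pixels), "eye" and "rotation" of the camera in the world. Camera axes: x right, y down, z forward; pixel columns grow to the right and rows downward; lengths in m; the calibration is good to about 2 mm. A picture is of the moment at which its call begins. There is no depth.
- job_done(): hands the job in; it is judged then, once.
Trained networks look in a picture, given as the dict that the camera call returned (one of the last four; its "shot" number tells which), for a name from the list of things; names that differ only in an ending like _2 or _b are one class to them, and where a whole thing is asked for, a point or a joint stands for the part that bears it (a point fixed in the world has none). Each returns a list of dicts, best first, with "confidence" (0 to 1); they miss things now and then, are a little off and sometimes report something else, mostly with a low value. They report only what shows in the picture. A call takes as long as a camera call. They do not tell look-alikes from the thing itself.
- boxes_of(picture, query): "location" ([column, row] in pixels, amid what is visible of it).
The state is a dict: "time": time; "qpos": joint angles; "joint_vel": joint speeds; "joint_efforts": joint torques, N m; "ee_pos": TCP position; "eef_rot": TCP orientation; "ft_force": force on the tool from outside, world axes, zero at the start; "moment": the same for the moment, N m; "width": opening from 0.0 (shut) to 1.0 (fully open); "grasp_force": force on a finger pad.
Only numpy, scipy, OpenCV 4.12 (cv2) and the standard library are available. Lean on these libraries where they do the work, as an engineer would, in place of code of your own. Each camera call takes 0.05 s, during which the arm holds its last target. There are 200 camera calls.

## Working session

There is one attempt and no reset: what is moved stays moved. The work goes in short steps, Python scripts to look and compute and a tool call to move; the robot and the scene stay as the last step left them, time stands still between calls to the robot, and variables do not carry over. Pictures are saved under pics/ and viewed, at most 10 in all, crops included, and the job is handed in when it is done.

Besides the shell and the picture viewer there is one more tool, called as name(argument=value, ...) on one line, values as JSON. arm_command: Moves the arm, as the interface text tells. Shifts and turns lie within -1 to 1; 1 stands for 2.5 cm of shift or 5 degrees of turn. Its arguments: {"type":"object","properties":{"rows":{"type":"array"},"grip_force":{"type":"number"}},"required":["rows"]}

```bash
mkdir -p pics; cat > h.py <<'E'
from station import *
import numpy as np, cv2
def save(p,n): cv2.imwrite('pics/'+n+'.png',p['image'][:,:,::-1])
def ray(p,uv):
    d=np.linalg.inv(p['K'])@np.array([uv[0],uv[1],1.]); d=np.array(p['rotation'])@d
    return np.array(p['eye']),d/np.linalg.norm(d)
def atz(p,uv,z):
    e,d=ray(p,uv); return e+d*(z-e[2])/d[2]
def tri(p1,u1,p2,u2):
    e1,d1=ray(p1,u1); e2,d2=ray(p2,u2)
    s=np.linalg.lstsq(np.c_[d1,-d2],e2-e1,rcond=None)[0]
    a,b=e1+s[0]*d1,e2+s[1]*d2
    return (a+b)/2,np.linalg.norm(a-b)
def proj(p,X):
    c=np.array(p['rotation']).T@(np.array(X)-p['eye']); c=p['K']@c; return c[:2]/c[2]
E
python3 - <<'E'
from h import *
np.set_printoptions(precision=3,suppress=True)
P={n:snapshot(n) for n in('top','side')}
im=np.hstack([P['top']['image'],P['side']['image']])
for n in P:
    save(P[n],n); print(n,P[n]['eye'],P[n]['K'][0],'\n',np.array(P[n]['rotation']))
    for q in['stamp_a','stamp_b','jar_d','vise','jaw_face','handle','pawl_tab','jaw']:
        print(q,[(np.round(b['location'],1).tolist(),round(b['confidence'],2)) for b in boxes_of(P[n],q)])
print(sense())
E
```

```text
top [ 0.302 -0.002  1.472] [568.055   0.    308.042] 
 [[ 0.016 -0.997  0.078]
 [-1.    -0.015  0.014]
 [-0.012 -0.078 -0.997]]
stamp_a [([249.1, 248.0], 0.81), ([243.3, 196.6], 0.74), ([200.4, 177.9], 0.62), ([222.8, 293.9], 0.58), ([392.9, 194.6], 0.44)]
stamp_b [([249.1, 248.0], 0.81), ([243.3, 196.6], 0.74), ([200.4, 177.9], 0.62), ([222.8, 293.9], 0.58), ([392.9, 194.6], 0.44)]
jar_d [([202.7, 233.9], 0.63), ([378.0, 200.6], 0.57)]
vise [([359.2, 203.8], 0.62)]
jaw_face [([377.5, 201.2], 0.6)]
handle [([407.8, 192.5], 0.61)]
pawl_tab [([377.6, 200.1], 0.65), ([390.8, 195.2], 0.44)]
jaw [([374.0, 200.3], 0.77)]
side [-0.027  0.674  0.832] [460.171   0.    319.961] 
 [[-0.818 -0.396  0.417]
 [-0.575  0.564 -0.593]
 [-0.    -0.725 -0.689]]
stamp_a [([325.7, 351.8], 0.91), ([199.6, 307.5], 0.84), ([302.8, 306.5], 0.75), ([252.7, 279.2], 0.56), ([255.1, 327.2], 0.43)]
stamp_b [([325.7, 351.8], 0.91), ([199.6, 307.5], 0.84), ([302.8, 306.5], 0.75), ([252.7, 279.2], 0.56), ([255.1, 327.2], 0.43)]
jar_d [([256.6, 326.5], 0.66)]
vise [([326.8, 218.3], 0.81)]
jaw_face [([329.5, 207.4], 0.91), ([256.4, 327.9], 0.75)]
handle [([347.0, 179.5], 0.62)]
pawl_tab [([337.2, 188.6], 0.56)]
jaw [([327.5, 204.7], 0.65), ([254.5, 325.2], 0.45)]
{'time': 0.9, 'qpos': array([-78.839,   3.018,  92.412,   0.   ,  84.57 ,  -6.816]), 'joint_vel': array([ 0.044,  0.069, -0.001,  0.001, -0.015, -0.057]), 'joint_efforts': array([  0.001, -39.368, -37.047,  -0.   ,   0.   ,  -0.   ]), 'ee_pos': array([ 0.193, -0.594,  0.231]), 'eef_rot': array([[ 0.951,  0.309,  0.   ],
       [ 0.309, -0.951, -0.   ],
       [ 0.   ,  0.   , -1.   ]]), 'ft_force': array([ 0.334, -0.124, -0.367]), 'moment': array([ 0.008, -0.035,  0.021]), 'grasp_force': 0.0, 'width': 0.9989420689859121}
```

View pics/top.png

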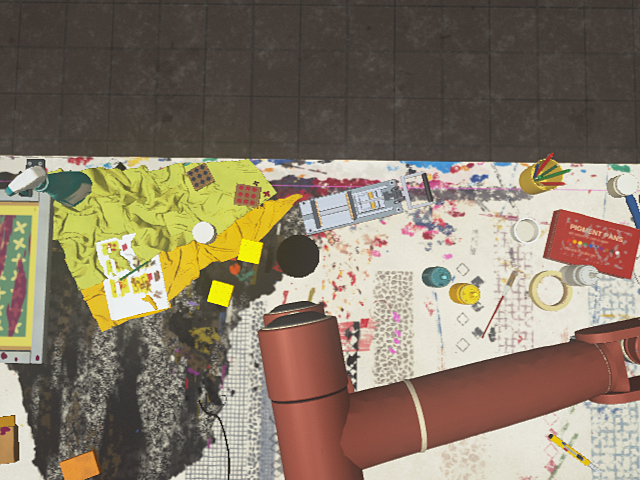

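View pics/side.png

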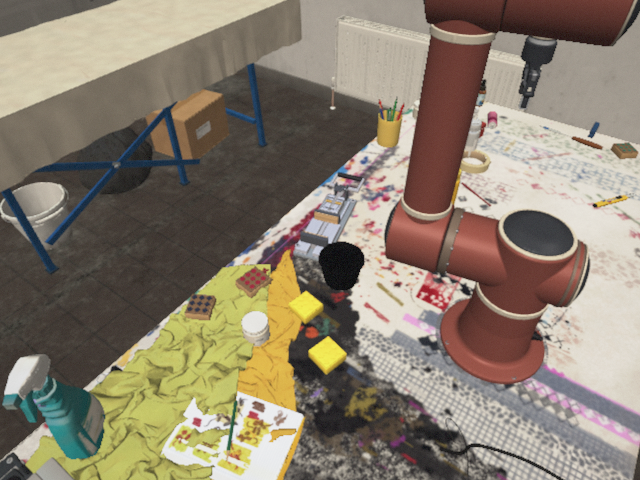

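The vise lies at top (300–430, 175–235) with its handle to the right. The two brown stamps are at top (201,177) and (249,195), and in the side view at (200,307) and (253,280). The yellow blocks at (249,250) and (221,293) are look-alikes. I'll enlarge the brown stamps to compare their pads.

```bash
python3 - <<'E'
import cv2,numpy as np
t=cv2.imread('pics/top.png');s=cv2.imread('pics/side.png')
r=lambda im,x,y,w,h:cv2.resize(im[y:y+h,x:x+w],(400,300),interpolation=cv2.INTER_CUBIC)
cv2.imwrite('pics/c1.png',np.vstack([np.hstack([r(t,180,150,100,75),r(s,175,250,100,75)]),np.hstack([r(t,295,155,140,105),r(s,280,160,120,90)])]))
E
```

```text
(no output)
```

View pics/c1.png

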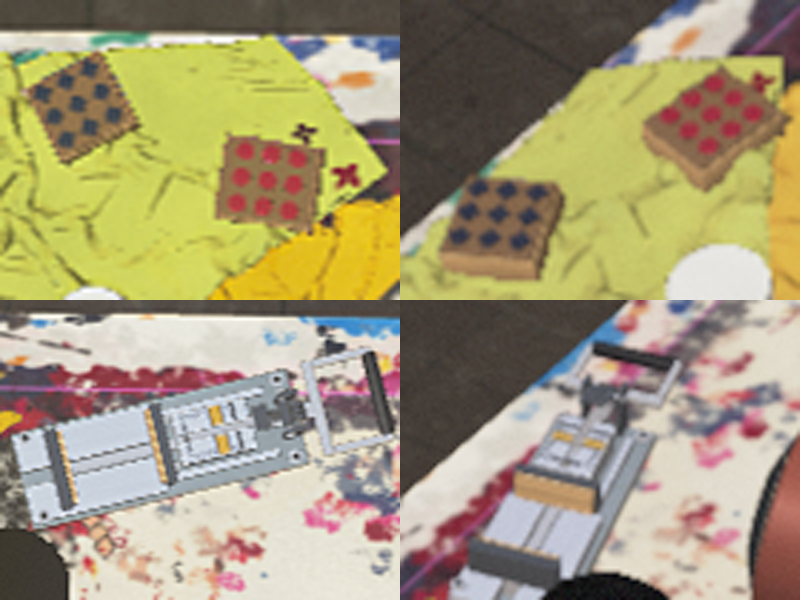

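Navy diamond pads are on the block at top (201,177) / side (200,307), so that is stamp_a. Red round pads are on the block at top (249,195) / side (253,280), so that is stamp_b and stays put. The vise runs from its jaw on the left to the handle bar at the right, about (427,187). Next I'll measure by segmentation.

```bash
cat > m.py <<'E'
from h import *
np.set_printoptions(precision=4,suppress=True)
def pads(p,c,r=22):
    x0,y0=int(c[0])-r,int(c[1])-r
    im=p['image'][y0:y0+2*r,x0:x0+2*r].astype(int)
    hsv=cv2.cvtColor(im.astype(np.uint8),cv2.COLOR_RGB2HSV)
    # brown/navy block = not yellow-green cloth: low value & not saturated green
    m=((im[:,:,1]<im[:,:,0]*0.86)|(im[:,:,2]>im[:,:,0]*0.8)&(im.max(2)<140)).astype(np.uint8)
    n,l,s,ce=cv2.connectedComponentsWithStats(m,connectivity=4)
    k=1+np.argmax(s[1:,4]); m=(l==k)
    pts=np.argwhere(m)[:,::-1]+[x0,y0]
    return pts.astype(np.float32)
E
python3 - <<'E'
from m import *
T=snapshot('top');S=snapshot('side')
pt=pads(T,(201,177));r=cv2.minAreaRect(pt);print('top',len(pt),r,cv2.boxPoints(r))
ps=pads(S,(200,307),26);print('side',len(ps),ps.min(0),ps.max(0),ps.mean(0))
im=cv2.resize(T['image'][155:255,290:440],(780,520),interpolation=cv2.INTER_CUBIC)[:,:,::-1]
cv2.imwrite('pics/v1.png',im)
im=cv2.resize(S['image'][160:265,290:380],(514,600),interpolation=cv2.INTER_CUBIC)[:,:,::-1]
a=cv2.resize(S['image'][285:325,180:220],(280,280),interpolation=cv2.INTER_CUBIC)[:,:,::-1]
b=cv2.resize(T['image'][157:197,181:221],(280,280),interpolation=cv2.INTER_CUBIC)[:,:,::-1]
cv2.imwrite('pics/v2.png',np.hstack([im,np.vstack([a,b,np.zeros((40,280,3),np.uint8)])]))
E
```

```text
top 419 ((200.0, 176.50001525878906), (21.466251373291016, 21.0190372467041), 63.43495178222656) [[185.8 171.6]
 [204.6 162.2]
 [214.2 181.4]
 [195.4 190.8]]
side 747 [174. 283.] [215. 319.] [197.0991 303.7122]
```

View pics/v1.png

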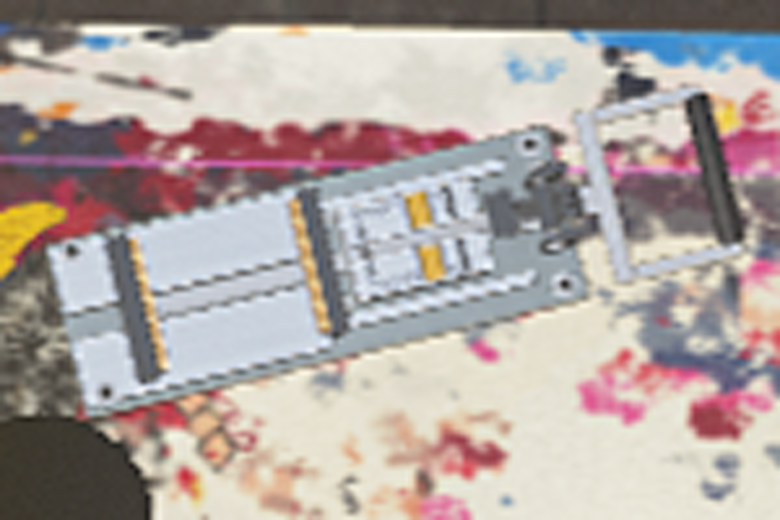

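View pics/v2.png

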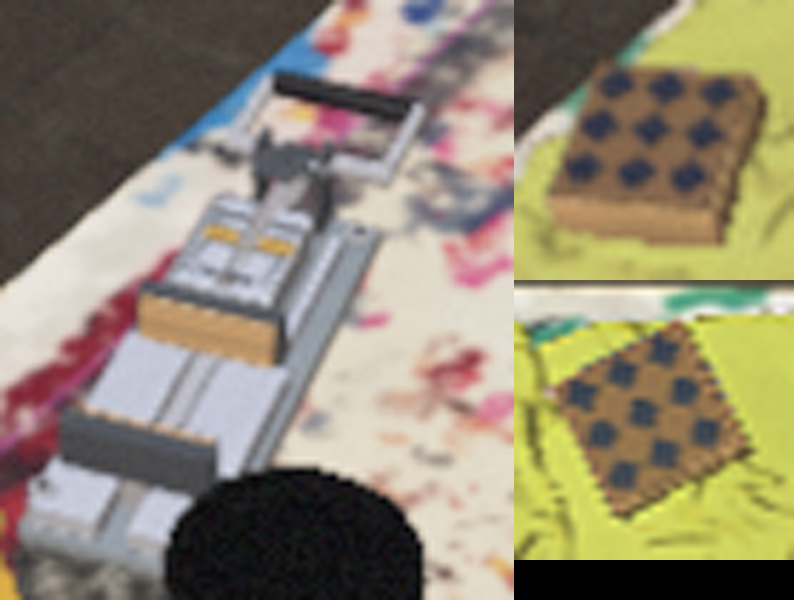

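```bash
python3 - <<'E'
from m import *
T=snapshot('top');S=snapshot('side')
ct=lambda x,y:(x/5.2+290-.4,y/5.2+155-.4)
cs=lambda x,y:(x/5.711+290-.4,y/5.711+160-.4)
st=lambda x,y:((x-514)/7+181-.43,(y-280)/7+157-.43)
ss=lambda x,y:((x-514)/7+180-.43,y/7+285-.43)
c,e=tri(T,st(644,411),S,ss(651,128));print('stamp top',c,e)
A=[atz(T,st(*q),c[2]) for q in[(581,393),(623,374),(664,350),(602,434),(644,411),(685,390),(623,474),(664,453),(706,431)]]
A=np.array(A)[:,:2].reshape(3,3,2)
for d in(A[:,2]-A[:,0],A[2]-A[0]): print('dirs',np.degrees(np.arctan2(d[:,1],d[:,0])),np.degrees(np.arctan2(*d.mean(0)[::-1])))
print('center',A.mean((0,1)))
h,e=tri(T,ct(714,168),S,cs(347,95));print('handle tri',h,e)
f,e=tri(T,ct(316.5,264),S,cs(212,314));print('fence tri',f,e)
for n,z,q in[('bar1',.037,(696,94)),('bar2',.037,(732,242)),('barc',.037,(714,168)),('cross1',.032,(589,115)),('cross2',.032,(625,278)),('fence1',.053,(302,193)),('fence2',.053,(331,335)),('jaw1',.053,(138,237)),('jaw2',.053,(167,370)),
 ('jawb1',.053,(108,237)),('jawb2',.053,(142,382)),('fr1',.015,(47,250)),('fr2',.015,(88,415)),('fr3',.015,(590,297)),('fr4',.015,(550,125))]: print(n,atz(T,ct(*q),z))
for n,z,q in[('S bar1',.037,(275,80)),('S bar2',.037,(420,110)),('S fence1',.053,(142,298)),('S fence2',.053,(280,330)),('S jawb1',.053,(65,410)),('S jawb2',.053,(215,440))]: print(n,atz(S,cs(*q),z))
E
```

```text
stamp top [0.5617 0.302  0.0251] 0.0007788655608755812
dirs [-61.4022 -60.8671 -61.436 ] -61.23446969147308
dirs [-151.1876 -151.2163 -151.288 ] -151.23074811001578
center [0.5609 0.3018]
handle tri [ 0.5371 -0.2836  0.0335] 0.0016277069752706006
fence tri [ 0.4861 -0.088   0.047 ] 0.00044547774807370346
bar1 [ 0.5737 -0.2738  0.037 ]
bar2 [ 0.5009 -0.2913  0.037 ]
barc [ 0.5372 -0.2825  0.037 ]
cross1 [ 0.5635 -0.2222  0.032 ]
cross2 [ 0.4831 -0.24    0.032 ]
fence1 [ 0.5196 -0.0804  0.053 ]
fence2 [ 0.4507 -0.0951  0.053 ]
jaw1 [ 0.497  -0.0013  0.053 ]
jaw2 [ 0.4326 -0.0162  0.053 ]
jawb1 [0.4968 0.0132 0.053 ]
jawb2 [ 0.4266 -0.0043  0.053 ]
fr1 [0.4951 0.0438 0.015 ]
fr2 [0.4132 0.0221 0.015 ]
fr3 [ 0.4755 -0.2256  0.015 ]
fr4 [ 0.5613 -0.2055  0.015 ]
S bar1 [ 0.5713 -0.2695  0.037 ]
S bar2 [ 0.4965 -0.2901  0.037 ]
S fence1 [ 0.515 -0.073  0.053]
S fence2 [ 0.4509 -0.0906  0.053 ]
S jawb1 [0.4985 0.0082 0.053 ]
S jawb2 [ 0.4339 -0.0138  0.053 ]
```

arm_command(rows=[{"hand": 0,"delta_pos": [0.92,0.01,0],"rot": [0,0,-0.42]},{"hand": 0,"delta_pos": [0.92,0.01,0],"rot": [0,0,-0.42]},{"hand": 0,"delta_pos": [0.92,0.01,0],"rot": [0,0,-0.42]},{"hand": 0,"delta_pos": [0.92,0.01,0],"rot": [0,0,-0.42]},{"hand": 0,"delta_pos": [0.92,0.01,0],"rot": [0,0,-0.42]},{"hand": 0,"delta_pos": [0.92,0.01,0],"rot": [0,0,-0.42]},{"hand": 0,"delta_pos": [0.92,0.01,0],"rot": [0,0,-0.42]},{"hand": 0,"delta_pos": [0.92,0.01,0],"rot": [0,0,-0.42]}])

```text
time: 2.1
ee_pos: [0.3608, -0.517, 0.2313]
eef_rot: [[0.82, 0.572, -0.0], [0.572, -0.82, 0.0], [-0.0, -0.0, -1.0]]
ft_force: [-0.1, 0.0, -0.0]
width: 1.0
grasp_force: 0.0
```

arm_command(rows=[{"hand": 0,"delta_pos": [0.92,0.01,0],"rot": [0,0,-0.42]},{"hand": 0,"delta_pos": [0.92,0.01,0],"rot": [0,0,-0.42]},{"hand": 0,"delta_pos": [0.92,0.01,0],"rot": [0,0,-0.42]},{"hand": 0,"delta_pos": [0.92,0.01,0],"rot": [0,0,-0.42]},{"hand": 0,"delta_pos": [0.92,0.01,0],"rot": [0,0,-0.42]},{"hand": 0,"delta_pos": [0.92,0.01,0],"rot": [0,0,-0.42]},{"hand": 0,"delta_pos": [0.92,0.01,0],"rot": [0,0,-0.42]},{"hand": 0,"delta_pos": [0.92,0.01,0],"rot": [0,0,-0.42]}])

```text
time: 3.1
ee_pos: [0.4978, -0.3951, 0.2313]
eef_rot: [[0.62, 0.785, 0.0], [0.785, -0.62, -0.0], [-0.0, 0.0, -1.0]]
ft_force: [0.2, -0.2, 0.6]
width: 0.999
grasp_force: 0.0
```

arm_command(rows=[{"hand": 0,"delta_pos": [0.92,0.01,0],"rot": [0,0,-0.42]},{"hand": 0,"delta_pos": [0.92,0.01,0],"rot": [0,0,-0.42]},{"hand": 0,"delta_pos": [0.92,0.01,0],"rot": [0,0,-0.42]},{"hand": 0,"delta_pos": [0.92,0.01,0],"rot": [0,0,-0.42]},{"hand": 0,"delta_pos": [0.92,0.01,0],"rot": [0,0,-0.42]},{"hand": 0,"delta_pos": [0.92,0.01,0],"rot": [0,0,-0.42]},{"hand": 0,"delta_pos": [0.92,0.01,0],"rot": [0,0,-0.42]},{"hand": 0,"delta_pos": [0.92,0.01,0],"rot": [0,0,-0.42]}])

```text
time: 4.1
ee_pos: [0.5937, -0.2389, 0.2313]
eef_rot: [[0.366, 0.931, -0.0], [0.931, -0.366, 0.0], [0.0, -0.0, -1.0]]
ft_force: [0.9, -0.1, 0.6]
width: 0.999
grasp_force: 0.0
```

arm_command(rows=[{"hand": 0,"delta_pos": [0.92,0.01,0],"rot": [0,0,-0.42]},{"hand": 0,"delta_pos": [0.92,0.01,0],"rot": [0,0,-0.42]},{"hand": 0,"delta_pos": [0.92,0.01,0],"rot": [0,0,-0.42]},{"hand": 0,"delta_pos": [0.92,0.01,0],"rot": [0,0,-0.42]},{"hand": 0,"delta_pos": [0.92,0.01,0],"rot": [0,0,-0.42]},{"hand": 0,"delta_pos": [0.92,0.01,0],"rot": [0,0,-0.42]},{"hand": 0,"delta_pos": [0.92,0.01,0],"rot": [0,0,-0.42]},{"hand": 0,"delta_pos": [0.92,0.01,0],"rot": [0,0,-0.42]}])

```text
time: 5.1
ee_pos: [0.6404, -0.0616, 0.2313]
eef_rot: [[0.082, 0.997, -0.0], [0.997, -0.082, -0.0], [-0.0, -0.0, -1.0]]
ft_force: [-0.3, -0.2, -0.6]
width: 1.002
grasp_force: 0.0
```

arm_command(rows=[{"hand": 0,"delta_pos": [0.92,0.01,0],"rot": [0,0,-0.42]},{"hand": 0,"delta_pos": [0.92,0.01,0],"rot": [0,0,-0.42]},{"hand": 0,"delta_pos": [0.92,0.01,0],"rot": [0,0,-0.42]},{"hand": 0,"delta_pos": [0.92,0.01,0],"rot": [0,0,-0.42]},{"hand": 0,"delta_pos": [0.92,0.01,0],"rot": [0,0,-0.42]},{"hand": 0,"delta_pos": [0.92,0.01,0],"rot": [0,0,-0.42]},{"hand": 0,"delta_pos": [0.92,0.01,0],"rot": [0,0,-0.42]},{"hand": 0,"delta_pos": [0.92,0.01,0],"rot": [0,0,-0.42]}])

```text
time: 6.1
ee_pos: [0.6339, 0.1217, 0.2313]
eef_rot: [[-0.21, 0.978, 0.0], [0.978, 0.21, -0.0], [-0.0, 0.0, -1.0]]
ft_force: [0.4, 0.1, 0.4]
width: 0.999
grasp_force: 0.0
```

arm_command(rows=[{"hand": 0,"delta_pos": [0.92,0.01,0.2],"rot": [0,0,-0.42]},{"hand": 0,"delta_pos": [0.92,0.01,0.4],"rot": [0,0,-0.42]},{"hand": 0,"delta_pos": [0.92,0.01,0.6],"rot": [0,0,-0.42]},{"hand": 0,"delta_pos": [0.92,0.01,0.6],"rot": [0,0,-0.42]},{"hand": 0,"delta_pos": [0.92,0.01,0.6],"rot": [0,0,-0.42]},{"hand": 0,"delta_pos": [0.92,0.01,0.6],"rot": [0,0,-0.42]},{"hand": 0,"delta_pos": [0.92,0.01,0.4],"rot": [0,0,-0.42]},{"hand": 0,"delta_pos": [0.92,0.01,0.2],"rot": [0,0,-0.42]}])

```text
time: 7.1
ee_pos: [0.5744, 0.2951, 0.1404]
eef_rot: [[-0.484, 0.875, -0.001], [0.875, 0.484, -0.0], [0.0, -0.001, -1.0]]
ft_force: [-0.1, 0.7, -0.7]
width: 1.0
grasp_force: 0.0
```

```bash
cat >> h.py <<'E'
def togo(x,y,z,yaw):
    "shift in tool-axis units (2.5cm) and turn units (5deg about tool z) to the target"
    s=sense(); R=s['eef_rot']; cur=np.degrees(np.arctan2(R[1,1],R[0,1]))
    d=(R.T@(np.array([x,y,z])-s['ee_pos']))/.025; w=-((yaw-cur+90)%180-90)/5
    print('t',s['time'],'pos',s['ee_pos'].round(4),'yaw',cur.round(2),'tilt',R[:,2].round(4),'F',s['ft_force'].round(2),'w',round(s['width'],3),'gf',s['grasp_force'])
    print('units to go',d.round(3),'turn',round(w,3))
E
python3 -c "
from h import *
togo(.5613,.3019,.004,28.8)"
```

```text
t 7.1 pos [0.5744 0.2951 0.1404] yaw 28.92 tilt [-8.e-04 -3.e-04 -1.e+00] F [-0.09  0.7  -0.69] w 1.0 gf 0.0
units to go [ 0.491 -0.324  5.456] turn 0.023
```

arm_command(rows=[{"hand": 0,"delta_pos": [0.2,-0.15,0.4],"rot": [0,0,0]},{"hand": 0,"delta_pos": [0.2,-0.15,0.7],"rot": [0,0,0]},{"hand": 0,"delta_pos": [0,0,0.8],"rot": [0,0,0]},{"hand": 0,"delta_pos": [0,0,0.7],"rot": [0,0,0]},{"hand": 0,"delta_pos": [0,0,0.4],"rot": [0,0,0]},{"hand": 0,"delta_pos": [0,0,0.2],"rot": [0,0,0]},{"hand": 0,"delta_pos": [0,0,0],"rot": [0,0,0]},{"hand": 0,"delta_pos": [0,0,0],"rot": [0,0,0]}])

```text
time: 8.1
ee_pos: [0.5646, 0.2992, 0.0622]
eef_rot: [[-0.481, 0.876, 0.001], [0.876, 0.481, 0.001], [-0.0, 0.001, -1.0]]
ft_force: [-1.0, -0.1, -0.7]
width: 0.999
grasp_force: 0.0
```

```bash
python3 -c "
from h import *
togo(.5613,.3019,.004,28.8)"
```

```text
t 8.1 pos [0.5646 0.2992 0.0622] yaw 28.78 tilt [ 1.4e-03  5.0e-04 -1.0e+00] F [-0.96 -0.11 -0.68] w 0.999 gf 0.0
units to go [ 0.158 -0.068  2.326] turn -0.004
```

arm_command(rows=[{"hand": 0,"delta_pos": [0.16,-0.07,0.3],"rot": [0,0,0]},{"hand": 0,"delta_pos": [0,0,0.6],"rot": [0,0,0]},{"hand": 0,"delta_pos": [0,0,0.6],"rot": [0,0,0]},{"hand": 0,"delta_pos": [0,0,0.5],"rot": [0,0,0]},{"hand": 0,"delta_pos": [0,0,0.3],"rot": [0,0,0]},{"hand": 0,"delta_pos": [0,0,0.1],"rot": [0,0,0]},{"hand": 0.2,"delta_pos": [0,0,0],"rot": [0,0,0]},{"hand": 0.25,"delta_pos": [0,0,0],"rot": [0,0,0]}], grip_force=30)

```text
time: 9.1
ee_pos: [0.561, 0.3019, 0.002]
eef_rot: [[-0.481, 0.876, 0.001], [0.876, 0.481, 0.0], [-0.0, 0.001, -1.0]]
ft_force: [-0.1, -0.8, 0.8]
width: 0.751
grasp_force: 0.0
```

arm_command(rows=[{"hand": 0.35,"delta_pos": [0,0,0],"rot": [0,0,0]},{"hand": 0.45,"delta_pos": [0,0,0],"rot": [0,0,0]},{"hand": 0.6,"delta_pos": [0,0,0],"rot": [0,0,0]},{"hand": 1,"delta_pos": [0,0,0],"rot": [0,0,0]},{"hand": 1,"delta_pos": [0,0,0],"rot": [0,0,0]},{"hand": 1,"delta_pos": [0,0,0],"rot": [0,0,0]},{"hand": 1,"delta_pos": [0,0,-0.2],"rot": [0,0,0]},{"hand": 1,"delta_pos": [0,0,-0.4],"rot": [0,0,0]}])

```text
time: 10.1
ee_pos: [0.5592, 0.3012, 0.0152]
eef_rot: [[-0.481, 0.876, -0.003], [0.876, 0.481, -0.001], [0.0, -0.003, -1.0]]
ft_force: [0.2, -0.5, -1.2]
width: 0.635
grasp_force: 33.4
```

```bash
python3 -c "
from h import *
togo(.5613,.3019,.15,28.8)"
```

```text
t 10.1 pos [0.5592 0.3012 0.0152] yaw 28.78 tilt [-0.0028 -0.0011 -1.    ] F [ 0.17 -0.5  -1.16] w 0.635 gf 33.435845375061035
units to go [-0.012  0.07  -5.393] turn -0.004
```

```bash
python3 -c "
from h import *
T=snapshot('top');S=snapshot('side')
save(T,'t2')
print(tri(T,(298,256),S,(342,254)))
for r in (236,277): print(atz(T,(298,r),.1),atz(T,(298,r),.05))
for c in (275,319): print(atz(T,(c,256),.1))
print(atz(S,(342,288),0),atz(S,(342,245),.1))
togo(.4752,-.0463,.15,14.6)"
```

```text
(array([0.35513991, 0.04124192, 0.0834199 ]), np.float64(0.0010012197678630718))
[0.40251507 0.041329   0.1       ] [0.40617008 0.04289232 0.05      ]
[0.30349369 0.03962409 0.1       ] [0.30354029 0.04112529 0.05      ]
[0.35321827 0.09610012 0.1       ]
[ 0.35485183 -0.01022637  0.1       ]
[ 3.36751126e-01  6.53759428e-02 -1.11022302e-16] [0.36282638 0.03135021 0.1       ]
t 10.2 pos [0.5611 0.3019 0.0174] yaw 28.78 tilt [ 1.6e-03  6.0e-04 -1.0e+00] F [ 0.32 -0.14 -0.57] w 0.637 gf 33.491395711898804
units to go [-10.555  -9.709  -5.318] turn 2.836
```

arm_command(rows=[{"hand": 1,"delta_pos": [0,0,-0.5],"rot": [0,0,0]},{"hand": 1,"delta_pos": [0,0,-0.8],"rot": [0,0,0]},{"hand": 1,"delta_pos": [0,0,-0.9],"rot": [0,0,0]},{"hand": 1,"delta_pos": [0,0,-0.9],"rot": [0,0,0]},{"hand": 1,"delta_pos": [0,0,-0.9],"rot": [0,0,0]},{"hand": 1,"delta_pos": [0,0,-0.8],"rot": [0,0,0]},{"hand": 1,"delta_pos": [0,0,-0.5],"rot": [0,0,0]},{"hand": 1,"delta_pos": [0,0,-0.2],"rot": [0,0,0]}])

```text
time: 11.2
ee_pos: [0.5608, 0.3018, 0.1548]
eef_rot: [[-0.481, 0.876, 0.001], [0.876, 0.481, 0.0], [-0.0, 0.001, -1.0]]
ft_force: [-0.1, 0.6, -0.5]
width: 0.64
grasp_force: 33.4
```

```bash
python3 -c "
from h import *
S=snapshot('side');save(S,'s2')
togo(.4752,-.0463,.15,14.6)"
```

```text
t 11.25 pos [0.5608 0.3018 0.1548] yaw 28.78 tilt [ 9.e-04  4.e-04 -1.e+00] F [-0.09 -0.04 -0.21] w 0.639 gf 33.44587862491608
units to go [-10.555  -9.704   0.184] turn 2.836
```

View pics/s2.png

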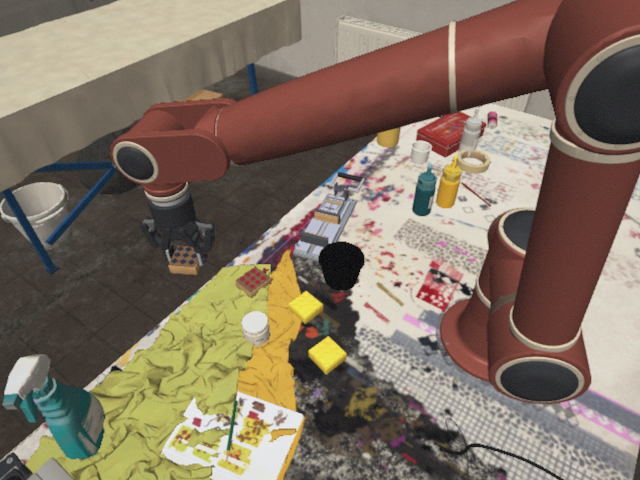

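arm_command(rows=[{"hand": 1,"delta_pos": [-0.4,-0.37,0],"rot": [0,0,0]},{"hand": 1,"delta_pos": [-0.8,-0.73,0],"rot": [0,0,0]},{"hand": 1,"delta_pos": [-0.9,-0.83,0],"rot": [0,0,0]},{"hand": 1,"delta_pos": [-0.9,-0.83,0],"rot": [0,0,0]},{"hand": 1,"delta_pos": [-0.9,-0.83,0],"rot": [0,0,0]},{"hand": 1,"delta_pos": [-0.9,-0.83,0],"rot": [0,0,0]},{"hand": 1,"delta_pos": [-0.9,-0.83,0],"rot": [0,0,0]},{"hand": 1,"delta_pos": [-0.9,-0.83,0],"rot": [0,0,0]}])

```text
time: 12.25
ee_pos: [0.5052, 0.0823, 0.1525]
eef_rot: [[-0.481, 0.877, -0.002], [0.877, 0.481, -0.0], [0.001, -0.002, -1.0]]
ft_force: [-0.0, 0.3, -1.1]
width: 0.638
grasp_force: 33.4
```

arm_command(rows=[{"hand": 1,"delta_pos": [-0.9,-0.83,0],"rot": [0,0,0]},{"hand": 1,"delta_pos": [-0.9,-0.83,0],"rot": [0,0,0]},{"hand": 1,"delta_pos": [-0.9,-0.83,0],"rot": [0,0,0]},{"hand": 1,"delta_pos": [-0.8,-0.73,0],"rot": [0,0,0]},{"hand": 1,"delta_pos": [-0.45,-0.4,0],"rot": [0,0,0]},{"hand": 1,"delta_pos": [0,0,0],"rot": [0,0,0.9]},{"hand": 1,"delta_pos": [0,0,0],"rot": [0,0,1]},{"hand": 1,"delta_pos": [0,0,0],"rot": [0,0,0.94]}])

```text
time: 13.25
ee_pos: [0.4744, -0.0462, 0.1531]
eef_rot: [[-0.249, 0.968, -0.001], [0.968, 0.249, 0.0], [0.001, -0.001, -1.0]]
ft_force: [0.2, -0.1, -1.0]
width: 0.641
grasp_force: 33.5
```

```bash
python3 - <<'E'
from m import *
togo(.4752,-.0463,.028,14.6)
T=snapshot('top')
im=cv2.resize(T['image'][155:255,290:440],(780,520),interpolation=cv2.INTER_CUBIC)[:,:,::-1]
cv2.imwrite('pics/v3.png',im)
S=snapshot('side')
im=cv2.resize(S['image'][150:265,265:380],(600,600),interpolation=cv2.INTER_CUBIC)[:,:,::-1]
cv2.imwrite('pics/v4.png',im)
E
```

```text
t 13.25 pos [ 0.4744 -0.0462  0.1531] yaw 14.42 tilt [-0.0012  0.0005 -1.    ] F [ 0.19 -0.15 -1.04] w 0.641 gf 33.45746040344238
units to go [-0.015  0.036  5.003] turn -0.036
```

View pics/v4.png

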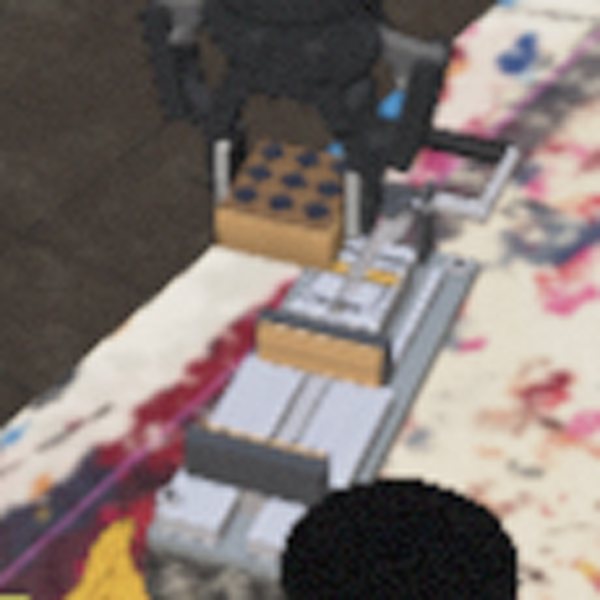

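The stamp is held level, pads up, above the pocket (pads centred at crop (291,180)). The fence is at crop (325,350) and the jaw at (258,455).

```bash
python3 - <<'E'
from m import *
S=snapshot('side')
p=atz(S,(320.4,184.1),.1775);s=sense();print(p,s['eef_rot'].T@(p-s['ee_pos']))
E
```

```text
[ 0.4757 -0.0439  0.1775] [ 0.0019  0.0017 -0.0242]
```

arm_command(rows=[{"hand": 1,"delta_pos": [0,0,0.3],"rot": [0,0,0]},{"hand": 1,"delta_pos": [0,0,0.6],"rot": [0,0,0]},{"hand": 1,"delta_pos": [0,0,0.8],"rot": [0,0,0]},{"hand": 1,"delta_pos": [0,0,0.8],"rot": [0,0,0]},{"hand": 1,"delta_pos": [0,0,0.6],"rot": [0,0,0]},{"hand": 1,"delta_pos": [0,0,0.4],"rot": [0,0,0]},{"hand": 1,"delta_pos": [0,0,0.2],"rot": [0,0,0]},{"hand": 1,"delta_pos": [0,0,0],"rot": [0,0,0]}])

```text
time: 14.4
ee_pos: [0.475, -0.0463, 0.0613]
eef_rot: [[-0.252, 0.968, -0.0], [0.968, 0.252, 0.0], [0.0, -0.0, -1.0]]
ft_force: [-0.3, -0.3, -1.3]
width: 0.639
grasp_force: 33.4
```

```bash
python3 - <<'E'
from m import *
togo(.4752,-.0463,.029,14.6)
S=snapshot('side')
im=cv2.resize(S['image'][175:265,290:380],(600,600),interpolation=cv2.INTER_CUBIC)[:,:,::-1]
cv2.imwrite('pics/v5.png',im)
E
```

```text
t 14.4 pos [ 0.475  -0.0463  0.0613] yaw 14.58 tilt [-0.0001  0.     -1.    ] F [-0.34 -0.34 -1.31] w 0.639 gf 33.449671268463135
units to go [-0.003  0.007  1.291] turn -0.003
```

View pics/v5.png

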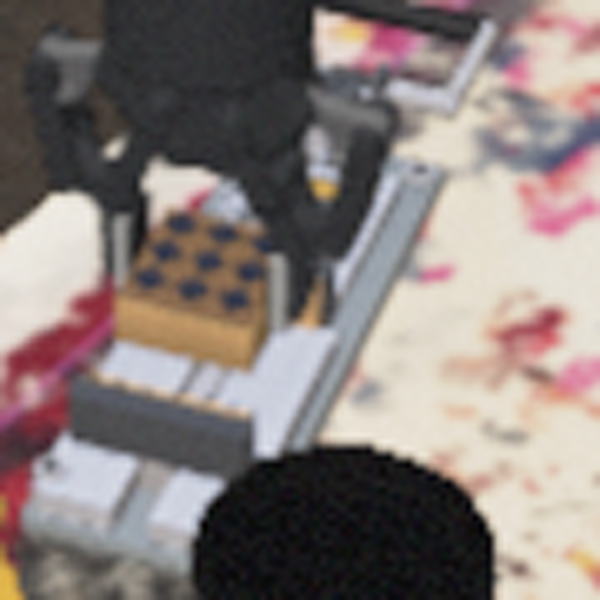

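The stamp hangs just above the pocket, in line with the jaws and clear of the jaw (crop (160,410)) and the fence. I'll lower it.

arm_command(rows=[{"hand": 1,"delta_pos": [0,0,0.2],"rot": [0,0,0]},{"hand": 1,"delta_pos": [0,0,0.3],"rot": [0,0,0]},{"hand": 1,"delta_pos": [0,0,0.3],"rot": [0,0,0]},{"hand": 1,"delta_pos": [0,0,0.2],"rot": [0,0,0]},{"hand": 1,"delta_pos": [0,0,0.1],"rot": [0,0,0]},{"hand": 1,"delta_pos": [0,0,0.1],"rot": [0,0,0]},{"hand": 1,"delta_pos": [0,0,0.05],"rot": [0,0,0]},{"hand": 1,"delta_pos": [0,0,0],"rot": [0,0,0]}])

```text
time: 15.45
ee_pos: [0.475, -0.0463, 0.0301]
eef_rot: [[-0.252, 0.968, 0.0], [0.968, 0.252, -0.0], [-0.0, 0.0, -1.0]]
ft_force: [-0.5, 0.5, -1.9]
width: 0.633
grasp_force: 33.4
```

arm_command(rows=[{"hand": 1,"delta_pos": [0,0,0.04],"rot": [0,0,0]},{"hand": 1,"delta_pos": [0,0,0.04],"rot": [0,0,0]},{"hand": 1,"delta_pos": [0,0,0],"rot": [0,0,0]},{"hand": 1,"delta_pos": [0,0,0],"rot": [0,0,0]},{"hand": 0.33,"delta_pos": [0,0,0],"rot": [0,0,0]},{"hand": 0.28,"delta_pos": [0,0,0],"rot": [0,0,0]},{"hand": 0.2,"delta_pos": [0,0,0],"rot": [0,0,0]},{"hand": 0.1,"delta_pos": [0,0,0],"rot": [0,0,0]}])

```text
time: 16.45
ee_pos: [0.475, -0.0462, 0.0281]
eef_rot: [[-0.252, 0.968, 0.0], [0.968, 0.252, 0.0], [-0.0, 0.0, -1.0]]
ft_force: [-0.5, -0.2, -0.2]
width: 0.898
grasp_force: 0.0
```

```bash
python3 - <<'E'
from m import *
togo(.475,-.0463,.16,14.6)
E
```

```text
t 16.45 pos [ 0.475  -0.0462  0.0281] yaw 14.58 tilt [ 0.0001  0.     -1.    ] F [-0.47 -0.2  -0.24] w 0.898 gf 0.0
units to go [-0.002  0.    -5.276] turn -0.004
```

arm_command(rows=[{"hand": 0,"delta_pos": [0,0,-0.2],"rot": [0,0,0]},{"hand": 0,"delta_pos": [0,0,-0.6],"rot": [0,0,0]},{"hand": 0,"delta_pos": [0,0,-1],"rot": [0,0,0]},{"hand": 0,"delta_pos": [0,0,-1],"rot": [0,0,0]},{"hand": 0.5,"delta_pos": [-0.4,0,-1],"rot": [0,0,0]},{"hand": 1,"delta_pos": [-0.8,0,-0.4],"rot": [0,0,0]},{"hand": 1,"delta_pos": [-0.9,0,0],"rot": [0,0,0]},{"hand": 1,"delta_pos": [-1,0.02,0],"rot": [0,0,0]}])

```text
time: 17.45
ee_pos: [0.4951, -0.1226, 0.1333]
eef_rot: [[-0.252, 0.968, 0.0], [0.968, 0.252, -0.0], [-0.0, 0.0, -1.0]]
ft_force: [1.1, -0.4, -0.4]
width: 0.144
grasp_force: 0.0
```

arm_command(rows=[{"hand": 1,"delta_pos": [-1,0,0],"rot": [0,0,0]},{"hand": 1,"delta_pos": [-1,0,0],"rot": [0,0,0]},{"hand": 1,"delta_pos": [-1,0,0],"rot": [0,0,0]},{"hand": 1,"delta_pos": [-1,0,0],"rot": [0,0,0]},{"hand": 1,"delta_pos": [-0.9,0,0],"rot": [0,0,0]},{"hand": 1,"delta_pos": [-0.5,0,0],"rot": [0,0,0]},{"hand": 1,"delta_pos": [-0.12,0,0],"rot": [0,0,0]},{"hand": 1,"delta_pos": [0,0,0.5],"rot": [0,0,0]}])

```text
time: 18.45
ee_pos: [0.5305, -0.2549, 0.1213]
eef_rot: [[-0.252, 0.968, 0.002], [0.968, 0.252, -0.001], [-0.002, 0.002, -1.0]]
ft_force: [0.4, 0.0, -0.1]
width: 0.002
grasp_force: 0.0
```

```bash
python3 - <<'E'
from m import *
togo(.5297,-.2545,.016,14.6)
T=snapshot('top');S=snapshot('side')
a=cv2.resize(S['image'][150:240,290:380],(400,400),interpolation=cv2.INTER_CUBIC)[:,:,::-1]
b=cv2.resize(T['image'][155:255,295:395],(400,400),interpolation=cv2.INTER_CUBIC)[:,:,::-1]
cv2.imwrite('pics/v6.png',np.hstack([a,b]))
E
```

```text
t 18.45 pos [ 0.5305 -0.2549  0.1213] yaw 14.59 tilt [ 0.0021 -0.001  -1.    ] F [ 0.38  0.02 -0.14] w 0.002 gf 0.0
units to go [ 0.03  -0.033  4.211] turn -0.002
```

View pics/v6.png

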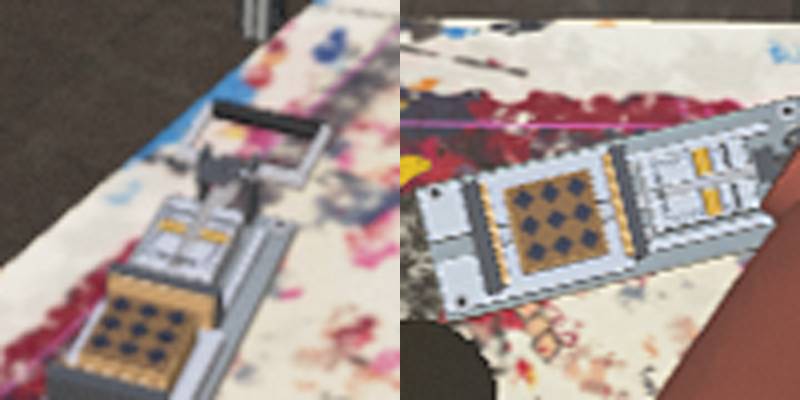

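The stamp lies square and centred in the pocket (right half, around (555,222)), and the handle is free. I'll put the fingertip into the stirrup window.

arm_command(rows=[{"hand": 1,"delta_pos": [0,0,0.8],"rot": [0,0,0]},{"hand": 1,"delta_pos": [0,0,0.9],"rot": [0,0,0]},{"hand": 1,"delta_pos": [0,0,0.8],"rot": [0,0,0]},{"hand": 1,"delta_pos": [0,0,0.5],"rot": [0,0,0]},{"hand": 1,"delta_pos": [0,0,0.4],"rot": [0,0,0]},{"hand": 1,"delta_pos": [0,0,0.4],"rot": [0,0,0]},{"hand": 1,"delta_pos": [0,0,0.3],"rot": [0,0,0]},{"hand": 1,"delta_pos": [0,0,0],"rot": [0,0,0]}])

```text
time: 19.55
ee_pos: [0.5294, -0.2545, 0.0175]
eef_rot: [[-0.252, 0.968, -0.001], [0.968, 0.252, 0.001], [0.001, -0.001, -1.0]]
ft_force: [-0.2, 0.1, 0.3]
width: -0.001
grasp_force: 0.0
```

```bash
python3 - <<'E'
from m import *
togo(.5297,-.2545,.016,14.6)
E
```

```text
t 19.55 pos [ 0.5294 -0.2545  0.0175] yaw 14.58 tilt [-0.0008  0.0005 -1.    ] F [-0.2   0.11  0.29] w -0.001 gf 0.0
units to go [-0.003  0.012  0.059] turn -0.004
```

arm_command(rows=[{"hand": 1,"delta_pos": [-0.14,0,0],"rot": [0,0,0]},{"hand": 1,"delta_pos": [-0.14,0,0],"rot": [0,0,0]},{"hand": 1,"delta_pos": [-0.14,0,0],"rot": [0,0,0]},{"hand": 1,"delta_pos": [-0.14,0,0],"rot": [0,0,0]},{"hand": 1,"delta_pos": [-0.14,0,0],"rot": [0,0,0]},{"hand": 1,"delta_pos": [-0.14,0,0],"rot": [0,0,0]},{"hand": 1,"delta_pos": [-0.14,0,0],"rot": [0,0,0]},{"hand": 1,"delta_pos": [0,0,0],"rot": [0,0,0]}])

```text
time: 20.55
ee_pos: [0.5356, -0.2771, 0.0177]
eef_rot: [[-0.252, 0.968, -0.001], [0.968, 0.252, 0.003], [0.003, -0.0, -1.0]]
ft_force: [-0.7, 4.9, 2.3]
width: 0.0
grasp_force: 2.7
```

arm_command(rows=[{"hand": 1,"delta_pos": [-0.08,0,0],"rot": [0,0,0]},{"hand": 1,"delta_pos": [-0.08,0,0],"rot": [0,0,0]},{"hand": 1,"delta_pos": [-0.08,0,0],"rot": [0,0,0]},{"hand": 1,"delta_pos": [-0.08,0,0],"rot": [0,0,0]},{"hand": 1,"delta_pos": [-0.08,0,0],"rot": [0,0,0]},{"hand": 1,"delta_pos": [0,0,0],"rot": [0,0,0]},{"hand": 1,"delta_pos": [0,0,0],"rot": [0,0,0]},{"hand": 1,"delta_pos": [0,0,0],"rot": [0,0,0]}])

```text
time: 21.55
ee_pos: [0.538, -0.2868, 0.0174]
eef_rot: [[-0.252, 0.968, -0.001], [0.968, 0.252, 0.003], [0.003, -0.0, -1.0]]
ft_force: [0.6, 5.0, 0.0]
width: -0.002
grasp_force: 2.9
```

```bash
python3 - <<'E'
from m import *
togo(.5294,-.2545,.016,14.6)
E
```

```text
t 21.55 pos [ 0.538  -0.2868  0.0174] yaw 14.57 tilt [-0.0011  0.0028 -1.    ] F [0.62 4.99 0.01] w -0.002 gf 2.910398840904236
units to go [ 1.337 -0.008  0.06 ] turn -0.006
```

arm_command(rows=[{"hand": 1,"delta_pos": [-0.08,0,0],"rot": [0,0,0]},{"hand": 1,"delta_pos": [-0.08,0,0],"rot": [0,0,0]},{"hand": 1,"delta_pos": [-0.08,0,0],"rot": [0,0,0]},{"hand": 1,"delta_pos": [-0.08,0,0],"rot": [0,0,0]},{"hand": 1,"delta_pos": [-0.08,0,0],"rot": [0,0,0]},{"hand": 1,"delta_pos": [0,0,0],"rot": [0,0,0]},{"hand": 1,"delta_pos": [0,0,0],"rot": [0,0,0]},{"hand": 1,"delta_pos": [0,0,0],"rot": [0,0,0]}])

```text
time: 22.55
ee_pos: [0.5402, -0.2961, 0.0171]
eef_rot: [[-0.251, 0.968, -0.002], [0.968, 0.251, 0.004], [0.004, -0.001, -1.0]]
ft_force: [-0.2, 6.9, 1.2]
width: -0.002
grasp_force: 3.4
```

```bash
python3 - <<'E'
from m import *
togo(.5294,-.2545,.016,14.6)
T=snapshot('top');S=snapshot('side')
a=cv2.resize(S['image'][160:235,300:365],(364,420),interpolation=cv2.INTER_CUBIC)[:,:,::-1]
b=cv2.resize(T['image'][170:240,295:365],(420,420),interpolation=cv2.INTER_CUBIC)[:,:,::-1]
cv2.imwrite('pics/v7.png',np.hstack([a,b]))
E
```

```text
t 22.55 pos [ 0.5402 -0.2961  0.0171] yaw 14.57 tilt [-0.0018  0.0037 -1.    ] F [-0.21  6.9   1.22] w -0.002 gf 3.3854100108146667
units to go [ 1.719 -0.001  0.053] turn -0.007
```

View pics/v7.png

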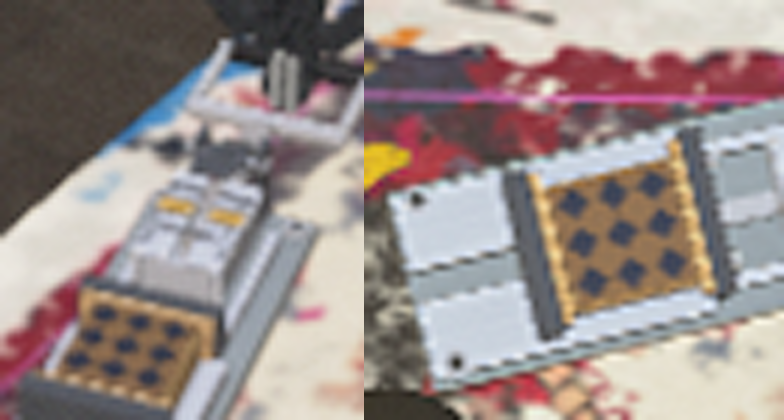

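Both views show the block seated between jaw and fence, or within about 2 mm of that, and still square. The fingertip is in the stirrup and the pointer is still low. I'll now draw in 5 mm steps, the rib pitch, and watch the force.

arm_command(rows=[{"hand": 1,"delta_pos": [-0.08,0,0],"rot": [0,0,0]},{"hand": 1,"delta_pos": [-0.08,0,0],"rot": [0,0,0]},{"hand": 1,"delta_pos": [-0.04,0,0],"rot": [0,0,0]},{"hand": 1,"delta_pos": [0,0,0],"rot": [0,0,0]},{"hand": 1,"delta_pos": [0,0,0],"rot": [0,0,0]},{"hand": 1,"delta_pos": [0,0,0],"rot": [0,0,0]},{"hand": 1,"delta_pos": [0,0,0],"rot": [0,0,0]},{"hand": 1,"delta_pos": [0,0,0],"rot": [0,0,0]}])

```text
time: 23.65
ee_pos: [0.5408, -0.2981, 0.0171]
eef_rot: [[-0.252, 0.968, -0.005], [0.968, 0.252, 0.01], [0.01, -0.002, -1.0]]
ft_force: [-3.4, 15.7, 7.2]
width: -0.003
grasp_force: 8.2
```

```bash
python3 - <<'E'
from m import *
togo(.5294,-.2545,.016,14.6)
f=[]
for i in range(4):
    S=snapshot('side'); f.append(sense()['ft_force']@[.252,-.968,0])
save(S,'z1');print(np.round(f,2))
E
```

```text
t 23.65 pos [ 0.5408 -0.2981  0.0171] yaw 14.57 tilt [-0.0046  0.0096 -0.9999] F [-3.41 15.66  7.16] w -0.003 gf 8.161664307117462
units to go [ 1.803 -0.002  0.062] turn -0.005
[-16.22 -16.46 -15.51 -16.09]
```

arm_command(rows=[{"hand": 1,"delta_pos": [-0.08,0,0],"rot": [0,0,0]},{"hand": 1,"delta_pos": [-0.08,0,0],"rot": [0,0,0]},{"hand": 1,"delta_pos": [-0.04,0,0],"rot": [0,0,0]},{"hand": 1,"delta_pos": [0,0,0],"rot": [0,0,0]},{"hand": 1,"delta_pos": [0,0,0],"rot": [0,0,0]},{"hand": 1,"delta_pos": [0,0,0],"rot": [0,0,0]},{"hand": 1,"delta_pos": [0,0,0],"rot": [0,0,0]},{"hand": 1,"delta_pos": [0,0,0],"rot": [0,0,0]}])

```text
time: 24.85
ee_pos: [0.542, -0.3026, 0.0168]
eef_rot: [[-0.252, 0.968, -0.005], [0.968, 0.252, 0.01], [0.011, -0.002, -1.0]]
ft_force: [-3.2, 15.8, 5.9]
width: -0.002
grasp_force: 8.4
```

```bash
python3 - <<'E'
from m import *
togo(.5294,-.2545,.016,14.6)
f=[]
for i in range(4):
    S=snapshot('side'); f.append(sense()['ft_force']@[.252,-.968,0])
save(S,'z2');print(np.round(f,2))
E
```

```text
t 24.85 pos [ 0.542  -0.3026  0.0168] yaw 14.58 tilt [-0.0049  0.0102 -0.9999] F [-3.23 15.79  5.93] w -0.002 gf 8.362486213445663
units to go [ 1.989 -0.001  0.054] turn -0.004
[-16.8  -16.15 -17.22 -16.46]
```

```bash
cat > g.py <<'E'
from m import *
O=np.array([.485,-.084,0]);xv=np.array([-.252,.968,0]);yv=np.array([-.968,-.252,0])
def samp(p,im,X):
    uv=np.array([proj(p,x) for x in X],np.float32)
    return cv2.remap(im.astype(np.float32),uv[:,:1].copy(),uv[:,1:].copy(),cv2.INTER_CUBIC).reshape(-1)
def shift(p,i0,i1,xr,yr,z,ds):
    X=[O+a*xv+b*yv+np.array([0,0,z]) for a in np.arange(*xr,.0012) for b in np.arange(*yr,.0012)]
    A=samp(p,i0,X);A=A-A.mean();sc=[]
    for d in ds:
        B=samp(p,i1,[x-d*xv for x in X]);B=B-B.mean();sc.append((A*B).sum()/np.sqrt((A*A).sum()*(B*B).sum()))
    k=np.argsort(sc)[::-1]; return round(1e3*ds[k[0]],1),round(sc[k[0]],3)
def report():
    for n in('side','top'):
        p=snapshot(n);i0=cv2.imread('pics/%s.png'%n);i1=p['image'][:,:,::-1]
        if n=='top': print('jaw top',shift(p,i0,i1,(.068,.092),(-.038,.038),.053,np.arange(0,.030,.0005)))
        else:
            D=np.arange(.005,.075,.0005)
            for yr in((.0,.044),(.015,.044),(.03,.042)): print('stirrup',shift(p,i0,i1,(-.165,-.135),yr,.032,D), shift(p,i0,i1,(-.2,-.14),yr,.032,D))
            print('jaw side',shift(p,i0,i1,(.070,.092),(-.038,.02),.053,np.arange(0,.030,.0005)),'carriage',shift(p,i0,i1,(-.075,-.015),(-.03,.03),.045,np.arange(0,.06,.0005)))
    s=sense();print(s['time'],'pull',-(s['ee_pos']-[.5294,-.2545,0])@xv,'F',-s['ft_force']@xv)
E
python3 -c "
from g import *
report()"
```

```text
stirrup (np.float64(74.0), np.float32(0.471)) (np.float64(39.0), np.float32(0.555))
stirrup (np.float64(37.5), np.float32(0.49)) (np.float64(38.0), np.float32(0.774))
stirrup (np.float64(38.0), np.float32(0.506)) (np.float64(38.0), np.float32(0.927))
jaw side (np.float64(12.0), np.float32(0.603)) carriage (np.float64(18.5), np.float32(0.708))
jaw top (np.float64(18.5), np.float32(0.573))
25.15 pull 0.049724952218742666 F -16.568566392922868
```

arm_command(rows=[{"hand": 1,"delta_pos": [-0.08,0,0],"rot": [0,0,0]},{"hand": 1,"delta_pos": [-0.08,0,0],"rot": [0,0,0]},{"hand": 1,"delta_pos": [-0.04,0,0],"rot": [0,0,0]},{"hand": 1,"delta_pos": [0,0,0],"rot": [0,0,0]},{"hand": 1,"delta_pos": [0,0,0],"rot": [0,0,0]},{"hand": 1,"delta_pos": [0,0,0],"rot": [0,0,0]},{"hand": 1,"delta_pos": [0,0,0],"rot": [0,0,0]},{"hand": 1,"delta_pos": [0,0,0],"rot": [0,0,0]}])

```text
time: 26.15
ee_pos: [0.5431, -0.3072, 0.0165]
eef_rot: [[-0.252, 0.968, -0.005], [0.968, 0.252, 0.011], [0.012, -0.002, -1.0]]
ft_force: [-3.1, 17.0, 5.9]
width: -0.001
grasp_force: 8.5
```

```bash
python3 -c "
from g import *
report()"
```

```text
stirrup (np.float64(74.5), np.float32(0.412)) (np.float64(46.0), np.float32(0.547))
stirrup (np.float64(43.5), np.float32(0.355)) (np.float64(44.5), np.float32(0.737))
stirrup (np.float64(43.5), np.float32(0.57)) (np.float64(42.5), np.float32(0.93))
jaw side (np.float64(12.0), np.float32(0.6)) carriage (np.float64(19.0), np.float32(0.755))
jaw top (np.float64(18.5), np.float32(0.573))
26.25 pull 0.05444229002185069 F -16.62900469177888
```

arm_command(rows=[{"hand": 1,"delta_pos": [-0.08,0,0],"rot": [0,0,0]},{"hand": 1,"delta_pos": [-0.08,0,0],"rot": [0,0,0]},{"hand": 1,"delta_pos": [-0.04,0,0],"rot": [0,0,0]},{"hand": 1,"delta_pos": [0,0,0],"rot": [0,0,0]},{"hand": 1,"delta_pos": [0,0,0],"rot": [0,0,0]},{"hand": 1,"delta_pos": [0,0,0],"rot": [0,0,0]},{"hand": 1,"delta_pos": [0,0,0],"rot": [0,0,0]},{"hand": 1,"delta_pos": [0,0,0],"rot": [0,0,0]}])

```text
time: 27.25
ee_pos: [0.5442, -0.3117, 0.0163]
eef_rot: [[-0.252, 0.968, -0.006], [0.968, 0.252, 0.011], [0.012, -0.002, -1.0]]
ft_force: [-2.3, 17.8, 5.0]
width: -0.001
grasp_force: 8.8
```

```bash
python3 -c "
from g import *
report()
p=snapshot('top');i0=cv2.imread('pics/top.png');i1=p['image'][:,:,::-1]
for z in(.045,.053):
  for xr in((.074,.084),(.06,.1),(.078,.11)): print(z,xr,shift(p,i0,i1,xr,(-.034,.034),z,np.arange(0.01,.030,.0005)))
"
```

```text
stirrup (np.float64(24.5), np.float32(0.376)) (np.float64(51.5), np.float32(0.559))
stirrup (np.float64(24.5), np.float32(0.507)) (np.float64(51.0), np.float32(0.754))
stirrup (np.float64(47.5), np.float32(0.562)) (np.float64(47.5), np.float32(0.911))
jaw side (np.float64(12.0), np.float32(0.598)) carriage (np.float64(19.5), np.float32(0.737))
jaw top (np.float64(18.5), np.float32(0.572))
27.35 pull 0.059141784978215685 F -16.580953082856077
0.045 (0.074, 0.084) (np.float64(18.5), np.float32(0.673))
0.045 (0.06, 0.1) (np.float64(19.5), np.float32(0.452))
0.045 (0.078, 0.11) (np.float64(20.0), np.float32(0.955))
0.053 (0.074, 0.084) (np.float64(18.5), np.float32(0.65))
0.053 (0.06, 0.1) (np.float64(19.5), np.float32(0.452))
0.053 (0.078, 0.11) (np.float64(19.5), np.float32(0.95))
```

arm_command(rows=[{"hand": 1,"delta_pos": [-0.07,0,0],"rot": [0,0,0]},{"hand": 1,"delta_pos": [-0.07,0,0],"rot": [0,0,0]},{"hand": 1,"delta_pos": [-0.05,0,0],"rot": [0,0,0]},{"hand": 1,"delta_pos": [0,0,0],"rot": [0,0,0]},{"hand": 1,"delta_pos": [0,0,0],"rot": [0,0,0]},{"hand": 1,"delta_pos": [0,0,0],"rot": [0,0,0]},{"hand": 1,"delta_pos": [0,0,0],"rot": [0,0,0]},{"hand": 1,"delta_pos": [0,0,0],"rot": [0,0,0]}])

```text
time: 28.4
ee_pos: [0.5453, -0.3162, 0.0161]
eef_rot: [[-0.252, 0.968, -0.006], [0.968, 0.252, 0.012], [0.013, -0.003, -1.0]]
ft_force: [-2.7, 17.7, 5.1]
width: 0.001
grasp_force: 8.8
```

arm_command(rows=[{"hand": 1,"delta_pos": [0.07,0,0],"rot": [0,0,0]},{"hand": 1,"delta_pos": [0.07,0,0],"rot": [0,0,0]},{"hand": 1,"delta_pos": [0.07,0,0],"rot": [0,0,0]},{"hand": 1,"delta_pos": [0.07,0,0],"rot": [0,0,0]},{"hand": 1,"delta_pos": [0.07,0,0],"rot": [0,0,0]},{"hand": 1,"delta_pos": [0.07,0,0],"rot": [0,0,0]},{"hand": 1,"delta_pos": [0,0,0],"rot": [0,0,0]},{"hand": 1,"delta_pos": [0,0,0],"rot": [0,0,0]}])

```text
time: 29.4
ee_pos: [0.5447, -0.3122, 0.0185]
eef_rot: [[-0.251, 0.968, 0.001], [0.968, 0.251, -0.001], [-0.001, 0.0, -1.0]]
ft_force: [0.0, -0.2, -0.4]
width: 0.0
grasp_force: 0.3
```

```bash
python3 -c "
from g import *
report()"
```

```text
stirrup (np.float64(24.5), np.float32(0.379)) (np.float64(51.5), np.float32(0.561))
stirrup (np.float64(24.5), np.float32(0.493)) (np.float64(51.5), np.float32(0.757))
stirrup (np.float64(47.0), np.float32(0.582)) (np.float64(48.0), np.float32(0.907))
jaw side (np.float64(12.0), np.float32(0.602)) carriage (np.float64(19.5), np.float32(0.742))
jaw top (np.float64(18.5), np.float32(0.571))
29.5 pull 0.05965119706273557 F -0.20974972217767687
```

arm_command(rows=[{"hand": 1,"delta_pos": [0.2,0,0],"rot": [0,0,0]},{"hand": 1,"delta_pos": [0.2,0,0],"rot": [0,0,0]},{"hand": 1,"delta_pos": [0,0,0],"rot": [0,0,0]},{"hand": 1,"delta_pos": [0,0,-0.2],"rot": [0,0,0]},{"hand": 1,"delta_pos": [0,0,-0.5],"rot": [0,0,0]},{"hand": 1,"delta_pos": [0,0,-0.8],"rot": [0,0,0]},{"hand": 1,"delta_pos": [0,0,-1],"rot": [0,0,0]},{"hand": 1,"delta_pos": [0,0,-1],"rot": [0,0,0]}])

```text
time: 30.5
ee_pos: [0.5424, -0.3023, 0.1082]
eef_rot: [[-0.252, 0.968, 0.002], [0.968, 0.252, -0.001], [-0.002, 0.001, -1.0]]
ft_force: [0.2, -0.6, 0.5]
width: 0.002
grasp_force: 0.0
```

arm_command(rows=[{"hand": 1,"delta_pos": [0,0,-1],"rot": [0,0,0]},{"hand": 1,"delta_pos": [0,0,-1],"rot": [0,0,0]},{"hand": 1,"delta_pos": [0,0,-1],"rot": [0,0,0]},{"hand": 1,"delta_pos": [-0.5,0,-1],"rot": [0,0,0]},{"hand": 1,"delta_pos": [-1,0,-0.5],"rot": [0,0,0]},{"hand": 1,"delta_pos": [-1,0,0],"rot": [0,0,0]},{"hand": 1,"delta_pos": [-1,0,0],"rot": [0,0,0]},{"hand": 1,"delta_pos": [-1,0,0],"rot": [0,0,0]}])

```text
time: 31.5
ee_pos: [0.5707, -0.4118, 0.2203]
eef_rot: [[-0.252, 0.968, 0.002], [0.968, 0.252, -0.001], [-0.002, 0.001, -1.0]]
ft_force: [-0.1, -0.0, 0.4]
width: -0.0
grasp_force: 0.0
```

arm_command(rows=[{"hand": 1,"delta_pos": [-1,0,0],"rot": [0,0,0]},{"hand": 1,"delta_pos": [-1,0,0],"rot": [0,0,0]},{"hand": 1,"delta_pos": [-1,0,0],"rot": [0,0,0]},{"hand": 1,"delta_pos": [-1,0,0],"rot": [0,0,0]},{"hand": 1,"delta_pos": [-0.5,0,0],"rot": [0,0,0]},{"hand": 1,"delta_pos": [0,0,0],"rot": [0,0,0]},{"hand": 1,"delta_pos": [0,0,0],"rot": [0,0,0]},{"hand": 1,"delta_pos": [0,0,0],"rot": [0,0,0]}])

```text
time: 32.5
ee_pos: [0.5987, -0.5188, 0.2184]
eef_rot: [[-0.252, 0.968, 0.0], [0.968, 0.252, 0.0], [0.0, 0.0, -1.0]]
ft_force: [0.5, 0.0, 0.4]
width: 0.003
grasp_force: 0.0
```

```bash
python3 -c "
from g import *
report()
for n in('side','top'):
  p=snapshot(n);save(p,'end_'+n);i0=cv2.imread('pics/%s.png'%n);i1=p['image'][:,:,::-1]
  D=np.arange(.02,.07,.0005)
  print(n,'bar',shift(p,i0,i1,(-.215,-.195),(-.04,.04),.037,D),'stirrup all',shift(p,i0,i1,(-.215,-.142),(-.042,.042),.034,D),'jawback',shift(p,i0,i1,(.078,.11),(-.034,.034),.05,np.arange(.005,.03,.0005)),
   'carriage',[shift(p,i0,i1,(-.08,-.02),(-.03,.03),z,np.arange(.005,.04,.0005)) for z in(.035,.045,.055)])
  print([(np.round(b['location'],1),round(b['confidence'],2)) for b in boxes_of(p,'stamp_a')])
"
```

```text
stirrup (np.float64(24.5), np.float32(0.378)) (np.float64(50.0), np.float32(0.618))
stirrup (np.float64(25.0), np.float32(0.499)) (np.float64(51.0), np.float32(0.754))
stirrup (np.float64(47.0), np.float32(0.585)) (np.float64(48.0), np.float32(0.905))
jaw side (np.float64(12.0), np.float32(0.6)) carriage (np.float64(19.5), np.float32(0.736))
jaw top (np.float64(18.5), np.float32(0.572))
32.6 pull 0.2735118166813319 F -0.2969272048941376
side bar (np.float64(46.0), np.float32(0.831)) stirrup all (np.float64(47.0), np.float32(0.668)) jawback (np.float64(19.0), np.float32(0.953)) carriage [(np.float64(5.0), np.float32(0.641)), (np.float64(19.5), np.float32(0.818)), (np.float64(19.0), np.float32(0.765))]
[(array([305.3, 306.5]), 0.94), (array([253.2, 280.4]), 0.67), (array([322.3, 223. ]), 0.65), (array([326.2, 352.5]), 0.6)]
top bar (np.float64(47.5), np.float32(0.709)) stirrup all (np.float64(47.0), np.float32(0.61)) jawback (np.float64(19.5), np.float32(0.952)) carriage [(np.float64(20.5), np.float32(0.758)), (np.float64(20.0), np.float32(0.729)), (np.float64(20.0), np.float32(0.707))]
[(array([245.5, 193.6]), 0.95), (array([248.2, 249.7]), 0.81), (array([382.6, 198.3]), 0.67), (array([221.7, 294. ]), 0.61), (array([338.3, 211.1]), 0.56)]
```

```bash
python3 -c "
from g import *
p=snapshot('top');q=atz(p,(338.3,211.1),.053)-O;print('stamp in vise',q@xv,q@yv)
print(job_done())"
```

```text
stamp in vise 0.02950971753870357 0.007645191244934183
the job is handed in; nothing more can be done
None
```

The job is handed in, but no verdict came back: the diamond-pad stamp is clamped square in the vise, about 8 mm off centre by the last image. The gauge reads about 28 mm by image measurement, held by the pawl alone. The round-pad stamp and jar were left alone, and the arm is clear of everything.

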